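# Run the fixture plate out to the mark and hold it

## Robot

A 6-joint arm with a two-finger parallel gripper is mounted at the origin on a cart in front of the work surface, level with it; the furniture and walls round the work are solid. World frame = base frame: x ahead of the robot, y to its left, z up, the work surface at z = 0. Lengths are in mm, angles in rad, forces in N, time in s.
With the tool pointing down it reaches from about 225 to 725 mm from the base axis. Payload 3.1 kg.
Tool frame: the origin (TCP) lies at the very end of the fingers, on their centre line; the grasp point (between the pads) lies 19 mm behind it (r.pinch_z is the distance from the TCP to the grasp point, in mm); z points along the fingers, y is the line along which they close (so a half turn about z gives the same grasp; the last joint's range is limited). The gripper opens to 85 mm and grips with 20 to 120 N. Pads are 22 mm wide; open, the fingers measure 114 mm over their backs; the gripper's body (76 mm by 85 mm) begins 54 mm behind the grasp point. The pads swing forward as they close: fully open they stand 13 mm farther back than shut.
Start: joints at [-1.438, 0.048, 0.099, 1.622, 0, 1.443], TCP at [135.358, -507.243, 231.312] pointing down, gripper open.
Joint ranges: [-2.91, 2.91], [-0.99, 1.94], [-1.21, 1.42], [-2.12, 2.29], [-1.49, 1.47], [-3.14, 3.14]. Speed limits (rad/s): [2.79, 2.79, 3.14, 3.14, 3.14, 3.14].

## Interface

Orientations are given as a unit quaternion [w, x, y, z].
In Python, from bench import r, cams gives the robot as it stands. The module is installed in compiled form; this text tells all that it offers.
- The arm moves only by the shell command python3 -m handwheel 'ROWS' [OPENING]. ROWS is JSON, a list of rows, each an object of numbers: "dx", "dy", "dz": the shift along the tool's x, y, z in units of 1000 mm (1.0 is 1000 mm); "wx", "wy", "wz": the turn, a rotation vector about the tool's x, y, z in units of pi/2 rad (1.0 is pi/2 rad). In form: [{"dx": .., "dy": .., "dz": .., "wx": .., "wy": .., "wz": ..}, ...]. A call has 1 to 5 rows; each row is the pose to reach, as a shift and turn from the pose commanded when the call began, along the tool's axes at that moment; what a row does not reach only later rows make up. A row lasts 1/10 s, in which the tool goes at most 50 mm and 8.59 degrees, less where a joint would pass 70% of its speed; a pose out of reach is approached as far as the arm can. A call with a number of a shift or a turn outside -1 to 1 is refused whole. A call with a gripper value outside its range is refused whole. OPENING is the finger opening in mm, from 0 to 85.4, set as the call begins (- or left out, the last holds). The fingers move at their own pace and stop on an object; the grip force is fixed at half the most. Time passes only in rows, so rows that repeat a pose let the fingers close. It gives the time, the measured TCP pose, the force, the opening and the grip force at its end, in the units of the state.
- r.state(): the state, without advancing time (a new reading comes with each control period).
- cams.get_image(name): name is "side" or "top" or "wrist"; returns a dict with "color" (420x560x3 uint8, blue, green, red), "depth" (420x560 float32, mm along the optical axis (not along the pixel's ray), 0 where there is no reading), "camera_matrix" (3x3 intrinsics, pixels), "origin" and "orientation" of the camera in the world; the wrist camera has in their place "mount" (4x4, takes a point from camera to tool coordinates, whose origin is the TCP and whose axes are the flange's). Camera axes: x right, y down, z forward; pixel columns grow to the right and rows downward; lengths in mm; the calibration is good to about 2 mm. A picture is of the moment at which its call begins: read the wrist's pose just before it.
- r.sign_off(): hands the job in; it is judged then, once.
The state is a dict: "clock": time; "joint_positions": joint angles; "joint_vel": joint speeds; "effort": joint torques, N m; "tool_pos": TCP position; "eef_rot": TCP orientation; "force": force on the tool from outside, world axes, zero at the start; "ft_torque": the same for the moment, N m; "grip_width": finger opening in mm; "finger_force": force on a finger pad.
Only numpy, scipy, OpenCV 4.12 (cv2) and the standard library are available. Lean on these libraries where they do the work, as an engineer would, in place of code of your own. Each camera call takes 0.05 s, during which the arm holds its last target. There are 200 camera calls.

## Task

Swing the open flap on the fixture plate shut over the casting, so that its tab drops in behind the end rim of the nest; then slide the plate, without lifting it, straight out along the riser block, nest end first, until its outer end is level with the upright marker pin. It would tip over there if let go, so finish still holding it by its upright square grip block, the plate resting flat on the riser. Leave the tally counter, the loose elbow casting and the tape roll where they are.

Things in the scene. Friction and masses are not known exactly. Their poses are not given: they have to be found in the camera images.
- riser: fixed grey block with a steel top, 120 x 140 x 70 mm (x, y, z), standing on the bench; origin at the centre of its underside. Its own y axis is the direction in which the plate is to be slid out (to the robot's left, up to 0.3 rad turned); its outer edge is at y = +70 mm
- mark: fixed upright steel marker pin, 10 mm diameter, 112 mm tall, on a 44 mm disc foot on the bench, on the robot side of the plate's path, its axis 85 mm from the riser's centre line; origin at the centre of the foot's underside, axes parallel to the riser's. The plate's outer end must come to y = 0 in this frame
- plate: loose aluminium plate, 100 x 260 x 10 mm (x, y, z), 0.6 to 1.1 kg, lying on the riser with at most 15 mm overhang, nearly parallel to it; origin at the centre of its underside, +y towards its outer end, z up. It carries a square nest at its outer (+y) end and the black grip block at its rear. With the outer end at the mark its centre of mass is 15 mm or more beyond the riser's edge
- plate_end (a point): middle of the plate's outer end face: 130 mm from the plate's origin along +y, 5 mm above its underside
- grip_block (a point): black upright grip block, 26 x 26 mm, sides parallel to the plate's, 10 to 55 mm above the plate's underside, on a 40 mm square steel foot whose top is 15 mm above the underside; the point is on its axis, 37.5 mm above the underside, at plate y = -108 mm (238 mm behind the outer end)
- nest (a point): centre of the nest's floor, on the plate's top face, at plate y = +82 mm; the nest is 88 x 88 mm outside, its walls 4 mm thick, their rim 44 mm above the plate's underside
- flap_hinge (a point): middle of the flap's hinge line, on top of the nest's rear wall, 40 mm from the plate's origin along +y and 44 mm above the underside; the hinge axis is parallel to the plate's x
- flap_edge (a point): middle of the flap's free edge, 83 mm from the hinge line
- flap (a joint): angle of the steel flap (84 mm wide, 83 mm long, 3 mm thick, 50 g): 0 = shut, level over the nest, its 9 mm tab down inside the outer end wall; 1.57 = upright; more = leaning back towards the grip block (stop at 2.0). Starts at 1.6 to 1.85. The hinge is a little stiff (0.035 N m): the flap stays where it is left and must be pushed all the way down
- cap: loose round raw aluminium casting, 68 x 70 x 21 mm, lying in the nest; origin at the centre of its underside
- counter: bystander: white tally counter, 42 mm diameter, 36 mm tall, on the bench on the robot side of the riser; origin at the centre of its underside
- elbow: bystander: loose elbow casting, 65 x 74 x 50 mm, on the bench behind the riser; origin at the centre of its underside
- tape: bystander: roll of tape, 86 mm diameter, 24 mm tall, lying on the bench to the left; origin at the centre of its underside
Not all that is in view belongs to the job. What is shaped like the cap but black is not meant.

How it is judged (in metres and radians):
On the way, in this order (a step that is already met when the one before it is completed fails the run):
1. the flap is swung shut, the casting in the nest (value of joint flap below 0.06 rad and x of cap in the frame of nest between -0.015 and 0.015 m and y of cap in the frame of nest between -0.015 and 0.015 m and z of cap in the frame of nest between -0.005 and 0.012 m), for 0.2 s.
2. the plate's outer end has been slid to the mark, the plate flat on the riser (y of plate_end in the frame of mark between -0.006 and 0.006 m and z of plate in the frame of riser between 0.066 and 0.074 m and angle between plate's own z axis and vertical below 0.035 rad and x of plate in the frame of riser between -0.018 and 0.018 m and angle between the y axis of plate and the y axis of riser, either way round below 0.09 rad and value of joint flap below 0.06 rad), for 0.2 s.
At the end, for the whole second after the job is handed in: Plate end level with the pin within 6 mm; plate still, resting flat on the riser (4 mm, 2 degrees), within 18 mm and 5 degrees of its line, not leaning on the pin, held by the fingers at the grip block; flap shut (under 0.06 rad), casting in the nest (all of step 2 and x of cap in the frame of nest between -0.015 and 0.015 m and y of cap in the frame of nest between -0.015 and 0.015 m and z of cap in the frame of nest between -0.005 and 0.012 m and contact force between the fingers and plate above 1 N and contact force between plate and riser above 0.5 N and contact force between plate and mark below 0.3 N and distance between the grasp point and grip_block below 0.035 m and linear speed of plate below 0.01 m/s); the arm keeps its last pose, push and grip.
It fails at once if the plate is lifted off the riser or tipped (z of plate in the frame of riser above 0.085 m or angle between plate's own z axis and vertical above 0.17 rad).
It fails at once if a bystander is moved by more than 30 mm (distance of any of counter, elbow, tape from where it was at the start of the episode above 0.03 m).
It also fails if it takes over 56 s, if anything falls off the work surface, if the arm or the gripper's body presses on something with over 40 N, if the wrist force passes 120 N, or if a joint passes its speed limit or range.

## Working session

There is one attempt and no reset: what is moved stays moved. The work goes in short steps, Python scripts to look and compute and a shell command to move; the robot and the scene stay as the last step left them, time stands still between calls to the robot, and variables do not carry over. Pictures are saved under pics/ and viewed, at most 10 in all, crops included, and the job is handed in when it is done.

```bash
mkdir -p pics; ls; python3 - <<'E'
from bench import r,cams
import cv2,numpy as np
s=r.state(); print(s)
for n in ("side","top"):
    i=cams.get_image(n); cv2.imwrite(f"pics/{n}0.png",i["color"]); np.savez(f"{n}0.npz",**i)
    print(n,i["camera_matrix"].tolist(),i["origin"],i["orientation"])
E
```

```text
pics
{'clock': 0.0, 'joint_positions': array([-1.43783112e+00,  4.87527350e-02,  9.75687183e-02,  1.62199481e+00,
       -3.49723661e-05,  1.44301392e+00]), 'joint_vel': array([ 0.00073717, -0.00084555,  0.00177324,  0.00120318,  0.00089517,
        0.00027011]), 'effort': array([-6.67853919e-05, -3.38783312e+01,  3.20015359e+01,  2.02374748e-02,
       -1.28546635e-04, -1.04857307e-06]), 'tool_pos': array([ 135.24971303, -506.63804406,  230.10153244]), 'eef_rot': array([-1.19120248e-03,  9.91512660e-01,  1.30004717e-01, -2.05731202e-05]), 'force': array([0.07289184, 0.02192298, 0.83422324]), 'ft_torque': array([ 0.03640817, -0.05281335, -0.00960616]), 'finger_force': 0.0, 'grip_width': 85.74750351491956}
side [[418.22948327235144, 0.0, 275.1779216747137], [0.0, 418.22948327235144, 208.05167476146153], [0.0, 0.0, 1.0]] [ 77.64807508 816.26775614 671.42458196] [ 0.12644698 -0.26756761  0.8502398  -0.43532862]
top [[511.3213744483128, 0.0, 281.6876276501226], [0.0, 511.3213744483128, 206.01181748136523], [0.0, 0.0, 1.0]] [ 443.56468046  152.92743594 1225.04975624] [-0.03040232  0.71273432 -0.70015173  0.02954729]
```

View pics/top0.png

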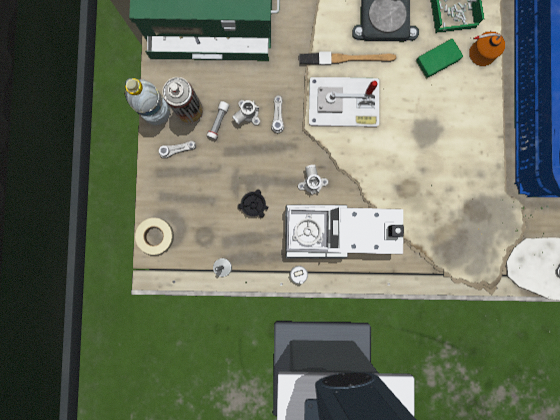

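View pics/side0.png

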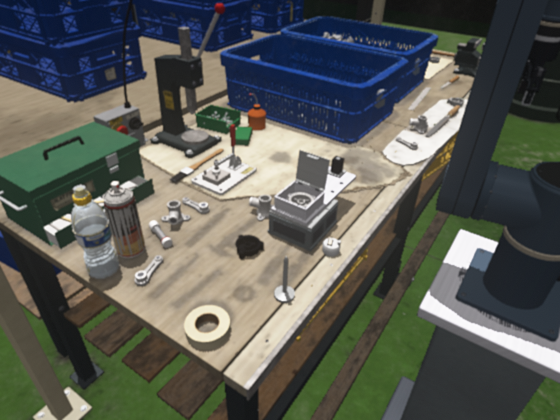

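The top view shows the plate spanning cols 284–403, rows 205–260. The nest, with a silver casting inside, is at (311,231) and the grip block at (396,231). The pin is at (222,267), the counter at (298,275), the elbow at (313,180) and the tape at (153,236). 

There are two cap-like parts: silver at (311,231) in the nest, and black at (253,203) on the bench. The silver one fits, because it is raw aluminium and lies in the nest. Next I'll measure and take an enlarged crop.

```bash
cat > h.py <<'E'
import numpy as np,cv2
from scipy.spatial.transform import Rotation as R
def rot(q): return R.from_quat(np.r_[q[1:],q[0]]).as_matrix()
def cloud(i):
    K=i["camera_matrix"];d=i["depth"];v,u=np.indices(d.shape)
    p=np.dstack([(u-K[0,2])/K[0,0]*d,(v-K[1,2])/K[1,1]*d,d])
    P=p@rot(i["orientation"]).T+i["origin"]; P[d==0]=np.nan; return P
def ray(i,u,v,z):
    K=i["camera_matrix"];w=rot(i["orientation"])@np.array([(u-K[0,2])/K[0,0],(v-K[1,2])/K[1,1],1])
    o=i["origin"];return o+w*(z-o[2])/w[2]
def proj(i,p):
    K=i["camera_matrix"];c=rot(i["orientation"]).T@(np.asarray(p,float)-i["origin"]);return (K@c/c[2])[:2]
E
python3 - <<'E'
from h import *
T=dict(np.load("top0.npz"));S=dict(np.load("side0.npz"))
for n,I in(("top",T),("side",S)):
    P=cloud(I); z=P[...,2]; roi=(P[...,0]>200)&(P[...,0]<430)&(P[...,1]>-150)&(P[...,1]<350)
    for a,b in((-10,10),(63,75),(75,87),(87,108),(108,119),(119,135),(135,205)):
        m=roi&(z>a)&(z<b); q=P[m]
        if len(q)<3: continue
        rc=cv2.minAreaRect(q[:,:2].astype(np.float32)); print(n,a,b,len(q),q[:,2].mean().round(1),np.round(q.min(0)),np.round(q.max(0)),np.round(rc[0],1),np.round(rc[1],1),round(rc[2],2))
a=cv2.resize(T["color"][185:290,200:420],None,fx=3.6,fy=3.6,interpolation=cv2.INTER_CUBIC)
cv2.imwrite("pics/topcrop.png",a[:378])
b=cv2.resize(S["color"][140:310,225:370],None,fx=3.5,fy=3.5,interpolation=cv2.INTER_CUBIC);cv2.imwrite("pics/sidecrop.png",b)
E
```

```text
top -10 10 7927 -0.2 [ 331. -150.  -10.] [430. 350.  10.] [380.6 100. ] [499.9  98.7] 90.0
top 63 75 61 66.9 [395.   9.  63.] [430. 291.  73.] [420.1 150.7] [ 15.7 284.4] 6.87
top 87 108 15 100.8 [394. 290.  92.] [403. 298. 108.] [398.8 293.5] [9.7 6.8] 27.58
top 108 119 6 110.2 [397. 293. 110.] [399. 297. 111.] [397.8 294.9] [2.2 4.5] 1.55
top 135 205 60 194.0 [200. -29. 179.] [205.  20. 205.] [202.8  -4.7] [ 2.9 49.4] 3.62
side -10 10 5815 -0.9 [ 327. -150.  -10.] [430. 350.  10.] [378.6 100. ] [499.9 102.5] 89.98
side 63 75 141 67.7 [390.  10.  63.] [430. 303.  74.] [418.2 157.4] [ 20.5 294. ] 7.05
side 75 87 21 81.2 [390. 295.  76.] [399. 302.  87.] [393.5 299.8] [9.8 4.6] 36.62
side 87 108 40 98.6 [391. 294.  88.] [398. 303. 108.] [393.2 299.3] [8.7 6.3] 42.27
side 108 119 5 110.2 [393. 296. 109.] [397. 299. 111.] [395.1 297.5] [2.6 2.9] 78.91
```

View pics/topcrop.png

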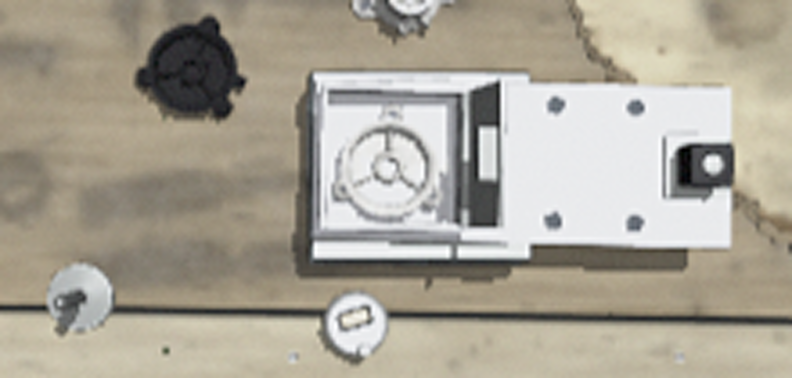

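View pics/sidecrop.png

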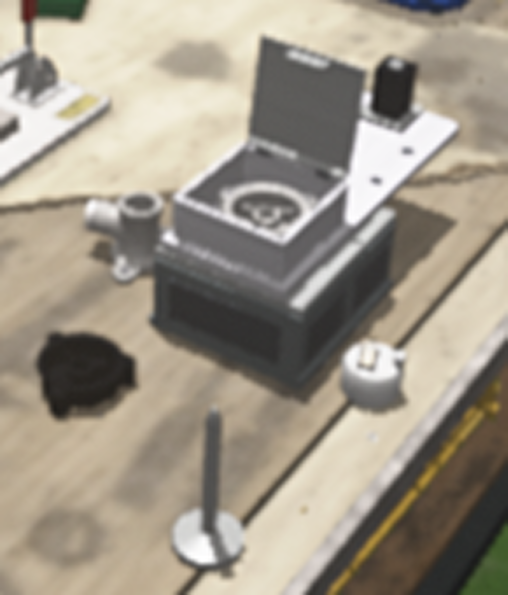

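The crops confirm the silver casting in the nest at crop (387,167), with the black decoy lying on the bench. The flap leans back, and the pin foot is at crop (80,298) in the top view. My region of interest cut off at x=430, so I'll measure again with a wider one.

```bash
python3 - <<'E'
from h import *
T=dict(np.load("top0.npz"));S=dict(np.load("side0.npz"))
for n,I in(("top",T),("side",S)):
    P=cloud(I); z=P[...,2]; roi=(P[...,0]>410)&(P[...,0]<580)&(P[...,1]>-160)&(P[...,1]<165)
    for a,b in((66,74),(76,85),(109,119),(119,130),(130,150),(150,175),(175,210)):
        m=roi&(z>a)&(z<b); q=P[m]
        if len(q)<3: continue
        rc=cv2.minAreaRect(q[:,:2].astype(np.float32)); print(n,a,b,len(q),q[:,2].mean().round(1),np.round(q.min(0)),np.round(q.max(0)),np.round(rc[0],1),np.round(rc[1],1),round(rc[2],2),"mean",np.round(q.mean(0),1))
    # foot of pin
    m=(P[...,0]>360)&(P[...,0]<425)&(P[...,1]>260)&(P[...,1]<330)
    hsv=cv2.cvtColor(I["color"],cv2.COLOR_BGR2HSV)
    mm=(m&(hsv[...,1]<25)&(hsv[...,2]>90)).astype(np.uint8)
    cs,_=cv2.findContours(mm,cv2.RETR_EXTERNAL,cv2.CHAIN_APPROX_NONE);c=max(cs,key=cv2.contourArea);e=cv2.minAreaRect(c);print("foot px",e,len(c))
    pts=np.array([ray(I,*k[0],5)[:2] for k in c],np.float32);print(cv2.minEnclosingCircle(pts))
# top-view corners (px) from colour: low saturation bright region edges
I=T
for nm,(u,v),h in (("plate rear up",(402.8,209.3),80),("plate rear low",(402.8,253.5),80),("nest outer up",(286.8,205.3),114),("nest rear up?",(346,205.5),70),("pin top",(216.8,268.8),112),("grip top c",(396,231),125)):
    print(nm,ray(I,u,v,h).round(1))
E
```

```text
top 66 74 364 69.7 [427. -99.  66.] [545. 145.  74.] [487.7  23.1] [117.5 242.7] 0.97 mean [461.3  74.1  69.7]
top 76 85 3437 80.2 [ 438. -116.   76.] [543. 144.  85.] [490.9  13.7] [259.7 103.2] 89.5 mean [488.8  -0.5  80.2]
top 109 119 307 114.0 [ 446. -106.  109.] [534. 140. 119.] [489.   16.9] [245.4  88. ] 89.27 mean [490.2  86.3 114. ]
top 119 130 221 124.1 [ 449. -108.  119.] [531.  54. 130.] [490.4 -26.6] [ 82.2 161.9] 0.57 mean [488.8 -49.2 124.1]
top 130 150 83 139.5 [449.  46. 130.] [531.  50. 150.] [489.7  48.3] [ 3.3 82.3] 89.26 mean [491.2  48.1 139.5]
top 150 175 71 163.0 [449.  43. 151.] [531.  47. 175.] [489.7  44.9] [ 4.3 82.3] 89.55 mean [487.5  45.  163. ]
top 175 210 204 191.8 [449.  38. 175.] [531.  51. 199.] [489.8  44.8] [82.6 12.5] 0.49 mean [488.1  42.9 191.8]
foot px ((222.0, 267.0), (18.0, 18.0), 90.0) 52
((399.43914794921875, 294.6649475097656), 22.734155654907227)
side 66 74 362 69.6 [ 424. -108.   66.] [538. 148.  74.] [438.2  39.2] [275.4 106.1] 67.86 mean [448.1  91.8  69.6]
side 76 85 848 79.5 [ 434. -114.   76.] [536. 148.  85.] [483.9  17.2] [262.4
[... 226 characters left out ...]
20.5] [ 81.9 165.2] 9.89 mean [485.2   8.3 124.1]
side 130 150 233 140.1 [444.  46. 130.] [528.  54. 150.] [486.2  50.1] [83.6  8.4] 1.0 mean [485.3  49.8 140.1]
side 150 175 311 162.5 [444.  42. 150.] [528.  53. 175.] [486.4  47.4] [10.5 84.1] 89.95 mean [484.8  46.8 162.5]
side 175 210 264 186.1 [443.  37. 175.] [529.  56. 196.] [486.2  47.2] [17.9 85. ] 87.79 mean [485.   44.3 186.1]
foot px ((284.0, 293.0), (16.0, 20.0), 90.0) 65
((397.5252990722656, 296.3135070800781), 23.809221267700195)
plate rear up [ 538.3 -116.9   80. ]
plate rear low [ 439.4 -116.7   80. ]
nest outer up [539.8 144.  114. ]
nest rear up? [545.5   9.4  70. ]
pin top [399.4 293.  112. ]
grip top c [487.5 -91.6 125. ]
```

The plate centre is near (489,14,70), parallel to y. Its outer end is at y≈145 and the pin at y≈295. The flap leans about 1.73 rad, with its hinge at y≈54, z≈114. I'll travel to a point behind the flap at safe height with the fingers closed.

```bash
python3 -m handwheel '[{"dx":0.036,"dy":-0.031},{"dx":0.072,"dy":-0.062},{"dx":0.108,"dy":-0.093},{"dx":0.144,"dy":-0.124},{"dx":0.18,"dy":-0.155}]' 0
python3 -m handwheel '[{"dx":0.036,"dy":-0.031},{"dx":0.072,"dy":-0.062},{"dx":0.108,"dy":-0.093},{"dx":0.144,"dy":-0.124},{"dx":0.18,"dy":-0.155}]'
python3 - <<'E'
from h import *
T=dict(np.load("top0.npz"));S=dict(np.load("side0.npz"))
# line fits: plate sides/rear, nest rims, riser strips
for n,I in(("top",T),("side",S)):
    P=cloud(I); z=P[...,2]
    def edge(za,zb,ya,yb,side,band=3):
        m=(z>za)&(z<zb)&(P[...,1]>ya)&(P[...,1]<yb)&(P[...,0]>415)&(P[...,0]<560);q=P[m]
        out=[]
        for y in np.arange(ya,yb,6):
            k=q[(q[:,1]>=y)&(q[:,1]<y+6)]
            if len(k)>2: out.append((y+3,k[:,0].max() if side>0 else k[:,0].min()))
        o=np.array(out); c=np.polyfit(o[:,1-1],o[:,1],1); print(n,za,side,"dx/dy",c[0].round(4),"x@y=14",np.polyval(c,14).round(1),len(o))
    for args in((76,85,-112,5,1),(76,85,-112,5,-1),(110,118,60,140,1),(110,118,60,140,-1),(66,74,10,140,1),(66,74,10,140,-1)):
        try: edge(*args)
        except Exception as e: print(n,args,e)
E
```

```text
top 76 1 dx/dy 0.003 x@y=14 537.6 20
top 76 -1 dx/dy 0.0095 x@y=14 440.7 20
top 110 1 dx/dy -0.0035 x@y=14 533.1 14
top 110 -1 dx/dy 0.0243 x@y=14 445.0 14
top 66 1 dx/dy -0.0175 x@y=14 544.3 22
top 66 -1 dx/dy -0.0073 x@y=14 429.9 22
side 76 1 dx/dy -0.4171 x@y=14 462.9 20
side 76 -1 dx/dy 0.0179 x@y=14 436.9 20
side 110 1 dx/dy 0.166 x@y=14 512.9 14
side 110 -1 dx/dy 0.0205 x@y=14 441.0 14
side 66 1 dx/dy 0.0171 x@y=14 436.3 22
side 66 -1 dx/dy -0.0095 x@y=14 425.9 22validation failed for argument at $[0]...
validation failed for argument at $[0]...
```

The rows seem to need all six keys.

```bash
python3 -m handwheel '[{"dx":0.036,"dy":-0.031,"dz":0,"wx":0,"wy":0,"wz":0},{"dx":0.072,"dy":-0.062,"dz":0,"wx":0,"wy":0,"wz":0},{"dx":0.108,"dy":-0.093,"dz":0,"wx":0,"wy":0,"wz":0},{"dx":0.144,"dy":-0.124,"dz":0,"wx":0,"wy":0,"wz":0},{"dx":0.18,"dy":-0.155,"dz":0,"wx":0,"wy":0,"wz":0}]' 0
python3 -m handwheel '[{"dx":0.036,"dy":-0.031,"dz":0,"wx":0,"wy":0,"wz":0},{"dx":0.072,"dy":-0.062,"dz":0,"wx":0,"wy":0,"wz":0},{"dx":0.108,"dy":-0.093,"dz":0,"wx":0,"wy":0,"wz":0},{"dx":0.144,"dy":-0.124,"dz":0,"wx":0,"wy":0,"wz":0},{"dx":0.18,"dy":-0.155,"dz":0,"wx":0,"wy":0,"wz":0}]'
```

```text
clock: 0.6
tool_pos: [269.8, -309.2, 230.8]
eef_rot: [-0.0, 0.992, 0.13, -0.0]
force: [0.9, 0.0, 0.5]
grip_width: 12.4
finger_force: 0.0
clock: 1.1
tool_pos: [403.8, -113.0, 231.0]
eef_rot: [0.0, 0.992, 0.13, -0.0]
force: [1.0, -1.5, 0.2]
grip_width: 0.2
finger_force: 0.0
```

```bash
python3 -m handwheel '[{"dx":0.03,"dy":-0.025,"dz":0,"wx":0,"wy":0,"wz":0.04},{"dx":0.06,"dy":-0.05,"dz":0,"wx":0,"wy":0,"wz":0.09},{"dx":0.09,"dy":-0.075,"dz":0,"wx":0,"wy":0,"wz":0.13},{"dx":0.113,"dy":-0.097,"dz":0,"wx":0,"wy":0,"wz":0.166},{"dx":0.113,"dy":-0.097,"dz":0,"wx":0,"wy":0,"wz":0.166}]'
python3 - <<'E'
from bench import r,cams
from h import *
s=r.state();print(s["tool_pos"],s["eef_rot"])
i=cams.get_image("side");cv2.imwrite("pics/s1.png",cv2.resize(i["color"][90:250,230:400],None,fx=3.5,fy=3.5))
E
```

```text
clock: 1.6
tool_pos: [488.3, 11.0, 230.1]
eef_rot: [-0.001, 1.0, 0.002, -0.001]
force: [-1.1, -1.4, -0.7]
grip_width: -0.4
finger_force: 0.0
[488.30541111  10.98814094 230.13058129] [-7.47848362e-04  9.99997090e-01  2.20364358e-03 -6.36146874e-04]
```

View pics/s1.png

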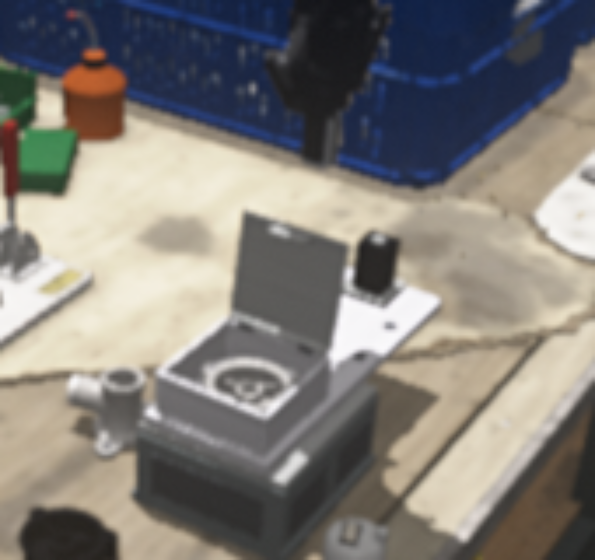

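The view shows the closed fingers directly behind and above the flap's free edge, with the flap still leaning back. I'll lower them behind the flap, then push it forward to roughly 60°.

```bash
python3 -m handwheel '[{"dx":0,"dy":0,"dz":0.03,"wx":0,"wy":0,"wz":0},{"dx":0,"dy":0,"dz":0.06,"wx":0,"wy":0,"wz":0},{"dx":0,"dy":-0.01,"dz":0.06,"wx":0,"wy":0,"wz":0},{"dx":0,"dy":-0.02,"dz":0.06,"wx":0,"wy":0,"wz":0},{"dx":0,"dy":-0.03,"dz":0.06,"wx":0,"wy":0,"wz":0}]'
python3 -m handwheel '[{"dx":0,"dy":-0.01,"dz":0,"wx":0,"wy":0,"wz":0},{"dx":0,"dy":-0.02,"dz":0.002,"wx":0,"wy":0,"wz":0},{"dx":0,"dy":-0.03,"dz":0.005,"wx":0,"wy":0,"wz":0},{"dx":0,"dy":-0.036,"dz":0.01,"wx":0,"wy":0,"wz":0},{"dx":0,"dy":-0.042,"dz":0.016,"wx":0,"wy":0,"wz":0}]'
python3 - <<'E'
from bench import cams
from h import *
i=cams.get_image("side");cv2.imwrite("pics/s2.png",cv2.resize(i["color"][90:250,230:400],None,fx=3.5,fy=3.5))
E
```

```text
clock: 2.15
tool_pos: [488.0, 38.2, 173.2]
eef_rot: [0.0, 1.0, -0.0, 0.001]
force: [0.0, -0.5, -0.0]
grip_width: -0.4
finger_force: 0.3
clock: 2.65
tool_pos: [487.6, 73.5, 155.1]
eef_rot: [-0.003, 1.0, 0.005, 0.0]
force: [-0.3, -0.6, 0.8]
grip_width: -0.1
finger_force: 0.3
```

View pics/s2.png

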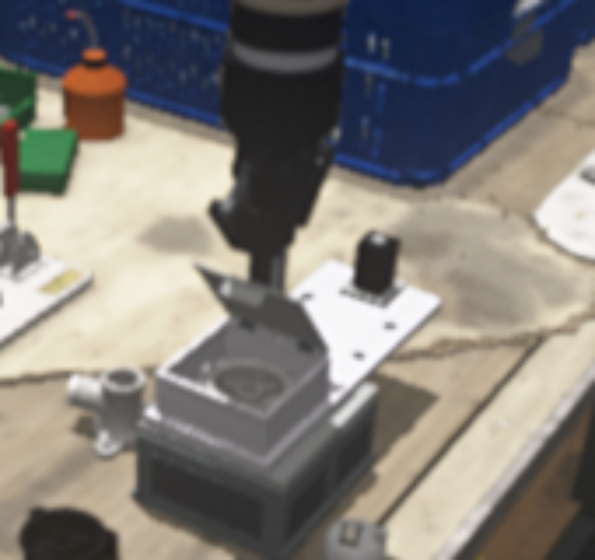

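The flap is now about halfway down, with the fingertips behind it. I'll follow the arc down.

```bash
python3 -m handwheel '[{"dx":0,"dy":-0.006,"dz":0.007,"wx":0,"wy":0,"wz":0},{"dx":0,"dy":-0.01,"dz":0.014,"wx":0,"wy":0,"wz":0},{"dx":0,"dy":-0.014,"dz":0.022,"wx":0,"wy":0,"wz":0},{"dx":0,"dy":-0.017,"dz":0.03,"wx":0,"wy":0,"wz":0},{"dx":0,"dy":-0.018,"dz":0.034,"wx":0,"wy":0,"wz":0}]'
python3 -m handwheel '[{"dx":0,"dy":-0.004,"dz":0.001,"wx":0,"wy":0,"wz":0},{"dx":0,"dy":-0.008,"dz":0.002,"wx":0,"wy":0,"wz":0},{"dx":0,"dy":-0.01,"dz":0.003,"wx":0,"wy":0,"wz":0},{"dx":0,"dy":-0.01,"dz":0.004,"wx":0,"wy":0,"wz":0},{"dx":0,"dy":-0.01,"dz":0.004,"wx":0,"wy":0,"wz":0}]'
```

```text
clock: 3.2
tool_pos: [486.8, 81.9, 120.0]
eef_rot: [-0.007, 1.0, 0.011, -0.001]
force: [-0.1, 0.5, 0.4]
grip_width: 0.1
finger_force: 0.3
clock: 3.7
tool_pos: [487.5, 86.3, 119.0]
eef_rot: [-0.008, 1.0, 0.015, 0.0]
force: [-3.3, -2.5, 5.0]
grip_width: -0.1
finger_force: 2.7
```

```bash
python3 -m handwheel '[{"dx":0,"dy":0,"dz":0,"wx":0,"wy":0,"wz":0},{"dx":0,"dy":0,"dz":0,"wx":0,"wy":0,"wz":0}]'; python3 - <<'E'
from bench import r,cams
from h import *
s=r.state();print({k:np.round(v,3) for k,v in s.items()})
i=cams.get_image("side");cv2.imwrite("pics/s3.png",cv2.resize(i["color"][90:250,230:400],None,fx=3.5,fy=3.5))
E
```

```text
clock: 3.9
tool_pos: [487.5, 86.2, 119.0]
eef_rot: [-0.008, 1.0, 0.015, 0.0]
force: [-2.9, -0.9, 5.2]
grip_width: 0.2
finger_force: 2.7
{'clock': np.float64(3.9), 'joint_positions': array([ 0.029, -0.028, -0.2  ,  1.397,  0.017,  3.141]), 'joint_vel': array([-0.   ,  0.001, -0.   , -0.001,  0.001, -0.001]), 'effort': array([ 5.2200e-01, -2.8483e+01,  3.0528e+01, -1.1460e+00,  5.0500e-01,
       -1.1000e-02]), 'tool_pos': array([487.511,  86.247, 119.036]), 'eef_rot': array([-0.008,  1.   ,  0.015,  0.   ]), 'force': array([-2.93 , -0.871,  5.25 ]), 'ft_torque': array([-0.352,  0.683,  0.005]), 'finger_force': np.float64(2.688), 'grip_width': np.float64(0.236)}
```

View pics/s3.png

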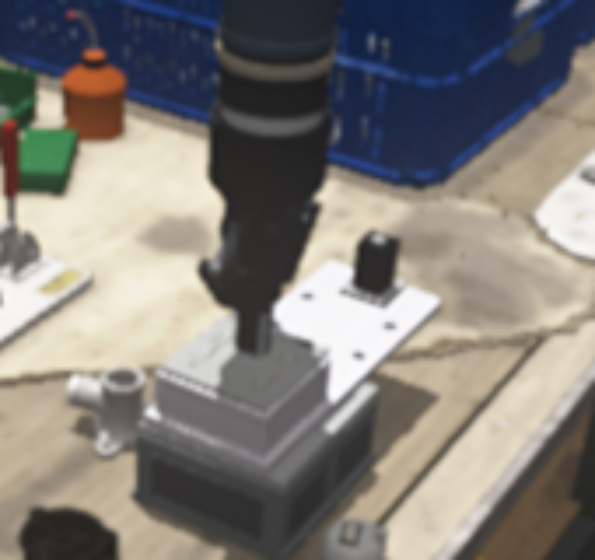

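The flap lies level under the fingertips. Joint 6 has hit its limit (3.14), which blocked the last part of the motion. I'll lift off and turn the tool half a turn (−wz), which brings joint 6 near 0.

```bash
python3 -m handwheel '[{"dx":0,"dy":0,"dz":-0.02,"wx":0,"wy":0,"wz":0},{"dx":0,"dy":0,"dz":-0.06,"wx":0,"wy":0,"wz":-0.09},{"dx":0,"dy":0,"dz":-0.06,"wx":0,"wy":0,"wz":-0.18},{"dx":0,"dy":0,"dz":-0.06,"wx":0,"wy":0,"wz":-0.27},{"dx":0,"dy":0,"dz":-0.06,"wx":0,"wy":0,"wz":-0.36}]' | head -3
python3 -m handwheel '[{"dx":0,"dy":0,"dz":0,"wx":0,"wy":0,"wz":-0.09},{"dx":0,"dy":0,"dz":0,"wx":0,"wy":0,"wz":-0.18},{"dx":0,"dy":0,"dz":0,"wx":0,"wy":0,"wz":-0.27},{"dx":0,"dy":0,"dz":0,"wx":0,"wy":0,"wz":-0.36},{"dx":0,"dy":0,"dz":0,"wx":0,"wy":0,"wz":-0.45}]' | head -3
python3 -m handwheel '[{"dx":0,"dy":0,"dz":0,"wx":0,"wy":0,"wz":-0.09},{"dx":0,"dy":0,"dz":0,"wx":0,"wy":0,"wz":-0.18},{"dx":0,"dy":0,"dz":0,"wx":0,"wy":0,"wz":-0.27},{"dx":0,"dy":0,"dz":0,"wx":0,"wy":0,"wz":-0.36},{"dx":0,"dy":0,"dz":0,"wx":0,"wy":0,"wz":-0.45}]' | head -3
python3 -m handwheel '[{"dx":0,"dy":0,"dz":0,"wx":0,"wy":0,"wz":-0.09},{"dx":0,"dy":0,"dz":0,"wx":0,"wy":0,"wz":-0.18},{"dx":0,"dy":0,"dz":0,"wx":0,"wy":0,"wz":-0.27},{"dx":0,"dy":0,"dz":0,"wx":0,"wy":0,"wz":-0.36},{"dx":0,"dy":0,"dz":0,"wx":0,"wy":0,"wz":-0.45}]' | head -3
python3 -m handwheel '[{"dx":0,"dy":0,"dz":0,"wx":0,"wy":0,"wz":-0.09},{"dx":0,"dy":0,"dz":0,"wx":0,"wy":0,"wz":-0.18},{"dx":0,"dy":0,"dz":0,"wx":0,"wy":0,"wz":-0.25},{"dx":0,"dy":0,"dz":0,"wx":0,"wy":0,"wz":-0.25},{"dx":0,"dy":0,"dz":0,"wx":0,"wy":0,"wz":-0.25}]'
python3 - <<'E'
from bench import r
from h import *
s=r.state();print({k:np.round(s[k],4) for k in ("joint_positions","tool_pos","eef_rot")});print(rot(s["eef_rot"]).round(3))
E
```

```text
clock: 4.45
tool_pos: [488.0, 85.8, 178.3]
eef_rot: [-0.009, 0.955, 0.296, 0.003]
clock: 4.95
tool_pos: [487.7, 85.8, 177.7]
eef_rot: [-0.007, 0.794, 0.608, 0.006]
clock: 5.45
tool_pos: [487.7, 85.7, 177.7]
eef_rot: [-0.005, 0.534, 0.845, 0.008]
clock: 5.95
tool_pos: [487.7, 85.7, 177.7]
eef_rot: [-0.002, 0.208, 0.978, 0.009]
clock: 6.45
tool_pos: [487.6, 85.7, 177.7]
eef_rot: [-0.0, 0.018, 1.0, 0.009]
force: [-0.2, 0.4, 0.1]
grip_width: -0.0
finger_force: 0.0
{'joint_positions': array([ 0.0267, -0.0381, -0.0938,  1.5148,  0.0182,  0.0619]), 'tool_pos': array([487.5915,  85.6736, 177.6582]), 'eef_rot': array([-3.000e-04,  1.760e-02,  9.998e-01,  9.100e-03])}
[[-0.999  0.035 -0.   ]
 [ 0.035  0.999  0.018]
 [ 0.001  0.018 -1.   ]]
```

```bash
python3 -m handwheel '[{"dx":0,"dy":0.013,"dz":0,"wx":0.012,"wy":0,"wz":-0.022},{"dx":0,"dy":0.022,"dz":0.02,"wx":0.012,"wy":0,"wz":-0.022},{"dx":0,"dy":0.022,"dz":0.04,"wx":0.012,"wy":0,"wz":-0.022},{"dx":0,"dy":0.022,"dz":0.05,"wx":0.012,"wy":0,"wz":-0.022},{"dx":0,"dy":0.022,"dz":0.054,"wx":0.012,"wy":0,"wz":-0.022}]'
python3 -m handwheel '[{"dx":0,"dy":0,"dz":0.002,"wx":0,"wy":0,"wz":0},{"dx":0,"dy":0,"dz":0.004,"wx":0,"wy":0,"wz":0},{"dx":0,"dy":0,"dz":0.004,"wx":0,"wy":0,"wz":0}]'
```

```text
clock: 6.95
tool_pos: [487.2, 108.5, 122.5]
eef_rot: [-0.002, -0.0, 1.0, -0.001]
force: [-0.0, 0.1, 0.2]
grip_width: 0.0
finger_force: 0.0
clock: 7.25
tool_pos: [488.7, 108.4, 120.6]
eef_rot: [0.0, -0.0, 1.0, -0.0]
force: [0.1, -1.0, 0.0]
grip_width: -0.1
finger_force: 0.0
```

```bash
python3 -m handwheel '[{"dx":0,"dy":0,"dz":0.001,"wx":0,"wy":0,"wz":0},{"dx":0,"dy":0,"dz":0.002,"wx":0,"wy":0,"wz":0},{"dx":0,"dy":0,"dz":0.002,"wx":0,"wy":0,"wz":0}]'
python3 -m handwheel '[{"dx":0,"dy":0,"dz":0.001,"wx":0,"wy":0,"wz":0},{"dx":0,"dy":0,"dz":0.002,"wx":0,"wy":0,"wz":0},{"dx":0,"dy":0,"dz":0.002,"wx":0,"wy":0,"wz":0}]'
```

```text
clock: 7.55
tool_pos: [488.7, 108.5, 119.0]
eef_rot: [0.0, -0.001, 1.0, -0.0]
force: [-1.3, -1.0, 3.5]
grip_width: 0.2
finger_force: 1.9
clock: 7.85
tool_pos: [488.8, 108.5, 118.8]
eef_rot: [0.001, -0.001, 1.0, -0.0]
force: [-4.4, -0.3, 10.6]
grip_width: 0.1
finger_force: 5.6
```

Contact is at z≈119 both at y=86 and at y=108, and it is stiff (10 N), so the flap is level and shut. I'll lift, open, move above the grip block and measure again.

```bash
python3 -m handwheel '[{"dx":0,"dy":0,"dz":-0.04,"wx":0,"wy":0,"wz":0},{"dx":0,"dy":-0.03,"dz":-0.07,"wx":0,"wy":0,"wz":0},{"dx":0,"dy":-0.075,"dz":-0.07,"wx":0,"wy":0,"wz":0},{"dx":0,"dy":-0.12,"dz":-0.07,"wx":0,"wy":0,"wz":0},{"dx":0,"dy":-0.165,"dz":-0.07,"wx":0,"wy":0,"wz":0}]' 85 | head -2
python3 -m handwheel '[{"dx":0,"dy":-0.037,"dz":0,"wx":0,"wy":0,"wz":0},{"dx":0,"dy":-0.037,"dz":0,"wx":0,"wy":0,"wz":0},{"dx":0,"dy":-0.037,"dz":0,"wx":0,"wy":0,"wz":0}]'
python3 - <<'E'
from bench import r,cams
from h import *
s=r.state();print({k:np.round(s[k],4) for k in ("joint_positions","tool_pos","eef_rot")})
w=cams.get_image("wrist");cv2.imwrite("pics/w1.png",w["color"])
M=w["mount"];K=w["camera_matrix"];Rt=rot(s["eef_rot"])
d=w["depth"];v,u=np.indices(d.shape);p=np.dstack([(u-K[0,2])/K[0,0]*d,(v-K[1,2])/K[1,1]*d,d])
P=(p@M[:3,:3].T+M[:3,3])@Rt.T+s["tool_pos"]
P[d==0]=np.nan
hsv=cv2.cvtColor(w["color"],cv2.COLOR_BGR2HSV)
for a,b in((121,129),(83,88),(77,82.5)):
    m=(P[...,2]>a)&(P[...,2]<b)&(abs(P[...,0]-488)<70)&(abs(P[...,1]+93)<60);q=P[m]
    if len(q)>3: print("wrist",a,len(q),cv2.minAreaRect(q[:,:2].astype(np.float32)),q.mean(0).round(1),q.min(0).round(1),q.max(0).round(1))
i=cams.get_image("top");np.savez("top1.npz",**i);P=cloud(i);z=P[...,2]
m=(abs(P[...,0]-488)<36)&(z>105)&(z<135)&(P[...,1]>55)&(P[...,1]<140);q=P[m];print("flap z vs y",np.polyfit(q[:,1],q[:,2],1),len(q),q[:,2].mean())
i=cams.get_image("side");np.savez("side1.npz",**i);P=cloud(i);z=P[...,2]
m=(abs(P[...,0]-486)<36)&(z>105)&(z<135)&(P[...,1]>65)&(P[...,1]<135);q=P[m];print("flap z vs y side",np.polyfit(q[:,1],q[:,2],1),len(q),q[:,2].mean())
E
```

```text
clock: 8.35
tool_pos: [488.6, -57.8, 186.4]
clock: 8.65
tool_pos: [488.2, -93.9, 185.7]
eef_rot: [-0.001, 0.0, 1.0, 0.0]
force: [-0.2, -0.5, -0.0]
grip_width: 84.8
finger_force: 0.0
{'joint_positions': array([-3.2480e-01, -2.8500e-02, -6.8400e-02,  1.5324e+00, -4.0000e-04,
       -3.2410e-01]), 'tool_pos': array([488.2387, -93.9279, 185.6934]), 'eef_rot': array([-8.e-04,  3.e-04,  1.e+00,  1.e-04])}
wrist 121 1336 ((485.90576171875, -92.39073944091797), (25.72752571105957, 26.159244537353516), 88.77240753173828) [485.1 -92.6 124.5] [ 472.9 -105.5  121. ] [499.1 -79.6 128.2]
wrist 83 963 ((486.0807800292969, -92.51725769042969), (39.92720031738281, 39.99837875366211), 89.3301773071289) [478.9 -92.9  84.6] [ 465.9 -112.7   83. ] [505.9 -72.6  87.9]
wrist 77 8755 ((486.40289306640625, -73.79295349121094), (81.7114486694336, 100.46589660644531), 89.91999816894531) [480.7 -67.8  79.5] [ 436.1 -114.7   77.1] [536.6 -33.   82.5]
flap z vs y [-3.11739210e-03  1.18959947e+02] 1293 118.65702153730102
flap z vs y side [-5.72921253e-03  1.18603701e+02] 511 118.02238164081668
```

View pics/w1.png

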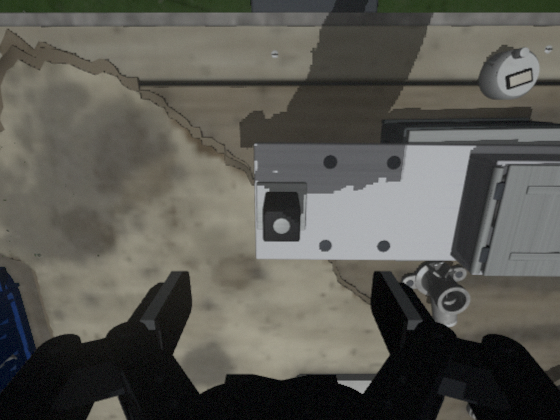

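The wrist view shows the block at about (282,216) on its foot, and the flap shut at right. The depth fit confirms the flap is level (slope ≈ −0.004). The block axis is at (486, −92.5). I'll descend and grip.

```bash
python3 -m handwheel '[{"dx":0.002,"dy":0.001,"dz":0.03,"wx":0,"wy":0,"wz":0},{"dx":0.002,"dy":0.001,"dz":0.06,"wx":0,"wy":0,"wz":0},{"dx":0.002,"dy":0.001,"dz":0.08,"wx":0,"wy":0,"wz":0},{"dx":0.002,"dy":0.001,"dz":0.09,"wx":0,"wy":0,"wz":0},{"dx":0.002,"dy":0.001,"dz":0.092,"wx":0,"wy":0,"wz":0}]'
python3 -m handwheel '[{"dx":0,"dy":0,"dz":0,"wx":0,"wy":0,"wz":0},{"dx":0,"dy":0,"dz":0,"wx":0,"wy":0,"wz":0},{"dx":0,"dy":0,"dz":0,"wx":0,"wy":0,"wz":0},{"dx":0,"dy":0,"dz":0,"wx":0,"wy":0,"wz":0},{"dx":0,"dy":0,"dz":0,"wx":0,"wy":0,"wz":0}]' 20
python3 -m handwheel '[{"dx":0,"dy":0,"dz":0,"wx":0,"wy":0,"wz":0},{"dx":0,"dy":0,"dz":0,"wx":0,"wy":0,"wz":0},{"dx":0,"dy":0,"dz":0,"wx":0,"wy":0,"wz":0}]'
```

```text
clock: 9.3
tool_pos: [485.5, -91.1, 92.7]
eef_rot: [-0.002, -0.002, 1.0, 0.0]
force: [0.6, 0.1, 0.7]
grip_width: 84.4
finger_force: 0.0
clock: 9.8
tool_pos: [487.5, -93.4, 95.5]
eef_rot: [0.001, -0.0, 1.0, -0.001]
force: [0.9, -1.5, 2.3]
grip_width: 24.6
finger_force: 61.4
clock: 10.1
tool_pos: [487.5, -93.4, 95.4]
eef_rot: [0.001, -0.0, 1.0, -0.001]
force: [0.5, -4.0, 6.0]
grip_width: 25.5
finger_force: 61.7
```

The block is gripped (25.5 mm, 62 N), but there is a residual downward press of 6 N. I'll ease it by 1.5 mm before sliding.

```bash
python3 -m handwheel '[{"dx":0,"dy":0,"dz":-0.001,"wx":0,"wy":0,"wz":0},{"dx":0,"dy":0,"dz":-0.0015,"wx":0,"wy":0,"wz":0},{"dx":0,"dy":0,"dz":-0.0015,"wx":0,"wy":0,"wz":0}]'
python3 - <<'E'
from bench import r,cams
from h import *
for n in("top","side"):
    i=cams.get_image(n);np.savez(n+"2.npz",**i);P=cloud(i);z=P[...,2]
    m=(abs(P[...,0]-488)<36)&(z>105)&(z<135)&(P[...,1]>65)&(P[...,1]<130);q=P[m];print(n,"flap",np.polyfit(q[:,1],q[:,2],1),q[:,2].mean())
    q=P[(z>110)&(z<123)&(abs(P[...,0]-488)<60)&(P[...,1]>30)&(P[...,1]<200)];print("nest rim rect",cv2.minAreaRect(q[:,:2].astype(np.float32)))
    q=P[(z>75)&(z<123)&(abs(P[...,0]-488)<40)&(P[...,1]>120)&(P[...,1]<200)];print("end y",np.percentile(q[:,1],[95,98,100]).round(1))
E
```

```text
clock: 10.4
tool_pos: [487.1, -93.2, 95.6]
eef_rot: [0.0, -0.0, 1.0, -0.001]
force: [3.1, -5.2, -0.1]
grip_width: 25.1
finger_force: 61.2
top flap [5.65144052e-03 1.18378032e+02] 118.93032080028993
nest rim rect ((489.1982421875, 94.88328552246094), (87.09646606445312, 91.3685302734375), 0.9890226125717163)
end y [142.8 144.2 144.5]
side flap [2.40073403e-03 1.17811323e+02] 118.04732405889277
nest rim rect ((486.37322998046875, 97.88134765625), (91.9865493774414, 89.1502914428711), 89.63832092285156)
end y [146.  147.3 149.2]
```

Press is now about 0. The remaining distance along the riser axis is about 151 mm. I'll slide it out gently, stopping short at 135 mm to re-measure.

```bash
python3 -m handwheel '[{"dx":0,"dy":0.005,"dz":0,"wx":0,"wy":0,"wz":0},{"dx":0,"dy":0.014,"dz":0,"wx":0,"wy":0,"wz":0},{"dx":0,"dy":0.024,"dz":0,"wx":0,"wy":0,"wz":0},{"dx":0,"dy":0.034,"dz":0,"wx":0,"wy":0,"wz":0},{"dx":0.0005,"dy":0.045,"dz":0,"wx":0,"wy":0,"wz":0}]'
python3 -m handwheel '[{"dx":0,"dy":0.01,"dz":0,"wx":0,"wy":0,"wz":0},{"dx":0,"dy":0.02,"dz":0,"wx":0,"wy":0,"wz":0},{"dx":0,"dy":0.03,"dz":0,"wx":0,"wy":0,"wz":0},{"dx":0,"dy":0.04,"dz":0,"wx":0,"wy":0,"wz":0},{"dx":0.0005,"dy":0.045,"dz":0,"wx":0,"wy":0,"wz":0}]'
```

```text
clock: 11.0
tool_pos: [485.5, -48.5, 95.6]
eef_rot: [-0.001, -0.0, 1.0, -0.002]
force: [0.7, -6.6, 3.1]
grip_width: 25.0
finger_force: 61.4
clock: 11.5
tool_pos: [484.8, -3.1, 95.6]
eef_rot: [-0.001, -0.001, 1.0, -0.002]
force: [0.5, -6.3, 3.5]
grip_width: 25.0
finger_force: 61.5
```

```bash
python3 -m handwheel '[{"dx":0,"dy":0.01,"dz":0,"wx":0,"wy":0,"wz":0},{"dx":0,"dy":0.02,"dz":0,"wx":0,"wy":0,"wz":0},{"dx":0,"dy":0.03,"dz":0,"wx":0,"wy":0,"wz":0},{"dx":0,"dy":0.04,"dz":0,"wx":0,"wy":0,"wz":0},{"dx":0,"dy":0.045,"dz":0,"wx":0,"wy":0,"wz":0}]'
python3 - <<'E'
from bench import r,cams
from h import *
for n in("top","side"):
    i=cams.get_image(n);np.savez(n+"3.npz",**i);P=cloud(i);z=P[...,2]
    m=(abs(P[...,0]-486)<36)&(z>105)&(z<135)&(P[...,1]>195)&(P[...,1]<260);q=P[m];print(n,"flap",np.polyfit(q[:,1],q[:,2],1),q[:,2].mean())
    q=P[(z>110)&(z<123)&(abs(P[...,0]-486)<60)&(P[...,1]>160)&(P[...,1]<330)];print("nest rim rect",cv2.minAreaRect(q[:,:2].astype(np.float32)))
    q=P[(z>66)&(z<123)&(abs(P[...,0]-486)<40)&(P[...,1]>240)&(P[...,1]<330)];print("end y",np.percentile(q[:,1],[95,98,100]).round(1))
    q=P[(z>70)&(z<85)&(abs(P[...,0]-486)<60)&(P[...,1]>60)&(P[...,1]<150)];A=np.c_[q[:,0],q[:,1],np.ones(len(q))]
    q=q[abs(q[:,2]-80)<4];print("plate z vs y",np.polyfit(q[:,1],q[:,2],1))
    q=P[(z>60)&(z<108)&(abs(P[...,0]-398)<12)&(P[...,1]>280)&(P[...,1]<310)];print("pin",np.median(q,0).round(1),q.min(0).round(1),q.max(0).round(1))
    cv2.imwrite(f"pics/{n}3.png",cv2.resize(i["color"][185:290,200:420] if n=="top" else i["color"][140:310,215:370],None,fx=3.4,fy=3.4,interpolation=cv2.INTER_CUBIC))
E
```

```text
clock: 12.0
tool_pos: [484.7, 41.7, 95.7]
eef_rot: [-0.001, -0.001, 1.0, -0.002]
force: [-1.1, -7.6, 4.6]
grip_width: 24.9
finger_force: 61.8
top flap [6.40208043e-04 1.18608919e+02] 118.75452112933435
nest rim rect ((486.7930908203125, 229.69529724121094), (87.22306060791016, 91.58399200439453), 0.9154098629951477)
end y [273.6 274.6 279.5]
plate z vs y [-9.37751808e-04  8.00522082e+01]
pin [399.9 292.4  95.6] [394.  290.2  67.2] [403.  298.1 106.6]
side flap [3.19058672e-03 1.17242254e+02] 117.9720274088756
nest rim rect ((482.6478576660156, 233.12747192382812), (87.53038024902344, 94.21876525878906), 0.3277733325958252)
end y [281.6 282.7 283.7]
plate z vs y [-4.32024147e-03  7.94157817e+01]
pin [393.1 300.3  84.7] [390.1 293.4  60.7] [399.5 303.1 107.3]
```

View pics/side3.png

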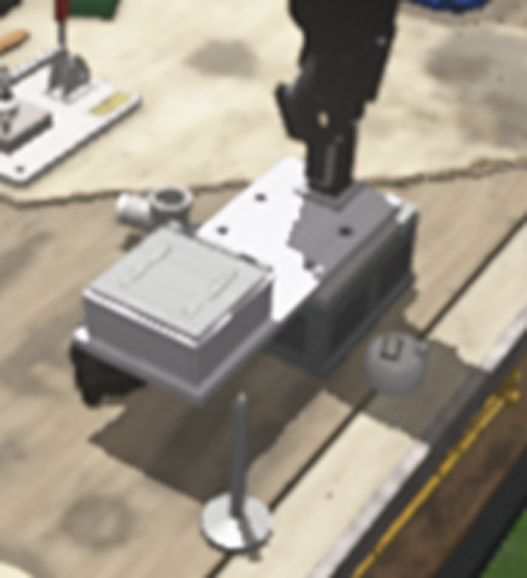

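The side crop shows the flap shut, the plate flat on the riser, and the outer end just short of the pin at (240,400). Both views give about 15–16 mm left, including the riser's slight yaw. I'll go 16 mm and verify by casting pixel edges.

```bash
python3 -m handwheel '[{"dx":0,"dy":0.006,"dz":0,"wx":0,"wy":0,"wz":0},{"dx":0,"dy":0.011,"dz":0,"wx":0,"wy":0,"wz":0},{"dx":0,"dy":0.014,"dz":0,"wx":0,"wy":0,"wz":0},{"dx":0,"dy":0.016,"dz":0,"wx":0,"wy":0,"wz":0},{"dx":0,"dy":0.016,"dz":0,"wx":0,"wy":0,"wz":0}]'
python3 - <<'E'
from bench import r,cams
from h import *
i=cams.get_image("top");np.savez("top4.npz",**i)
g=cv2.cvtColor(i["color"],cv2.COLOR_BGR2GRAY).astype(float)
for x in (455,470,500,515):
    # row profile across outer end at plate top z=80 : subpixel steepest gradient near y=280..310
    y=np.arange(275,312,0.5);uv=np.array([proj(i,(x,k,80)) for k in y],np.float32)
    pr=cv2.remap(g.astype(np.float32),uv[:,:1].copy(),uv[:,1:].copy(),cv2.INTER_LINEAR)[:,0];d=np.gradient(pr)
    w=np.where(d<d.min()*.5,-d,0);print(x,"edge y",(w@y/w.sum()).round(1),d.min().round(1))
print("pin foot px -> z=5",ray(i,222,267,5).round(1),"r?")
P=cloud(i);z=P[...,2];q=P[(z>100)&(z<118)&(abs(P[...,0]-398)<12)&(abs(P[...,1]-295)<12)];print("pin tip",q.mean(0).round(1),len(q))
q=P[(z>110)&(z<123)&(abs(P[...,0]-486)<60)&(P[...,1]>180)&(P[...,1]<330)];print("rim",cv2.minAreaRect(q[:,:2].astype(np.float32)),q[:,1].max())
i=cams.get_image("side");np.savez("side4.npz",**i)
P=cloud(i);z=P[...,2];q=P[(z>72)&(z<79)&(abs(P[...,0]-486)<45)&(P[...,1]>260)&(P[...,1]<330)];print("side end face",np.median(q,0).round(1),np.percentile(q[:,1],[10,50,90]),len(q))
cv2.imwrite("pics/top4.png",cv2.resize(cams.get_image("top")["color"][185:290,200:420],None,fx=3.6,fy=3.6,interpolation=cv2.INTER_CUBIC))
E
```

```text
clock: 12.6
tool_pos: [485.1, 57.1, 95.8]
eef_rot: [-0.001, -0.001, 1.0, -0.002]
force: [-0.1, -6.5, 4.6]
grip_width: 24.7
finger_force: 61.7
455 edge y 294.8 -12.7
470 edge y 295.2 -16.7
500 edge y 291.9 -17.1
515 edge y 293.4 -14.6
pin foot px -> z=5 [399.7 294.2   5. ] r?
pin tip [398.5 294.2 106.5] 15
rim ((486.56500244140625, 244.88671875), (87.16847229003906, 91.63436126708984), 0.949808657169342) 290.69342667779017
side end face [484.5 295.8  76.9] [292.5270877  295.80949992 297.53429944] 120
```

View pics/top4.png

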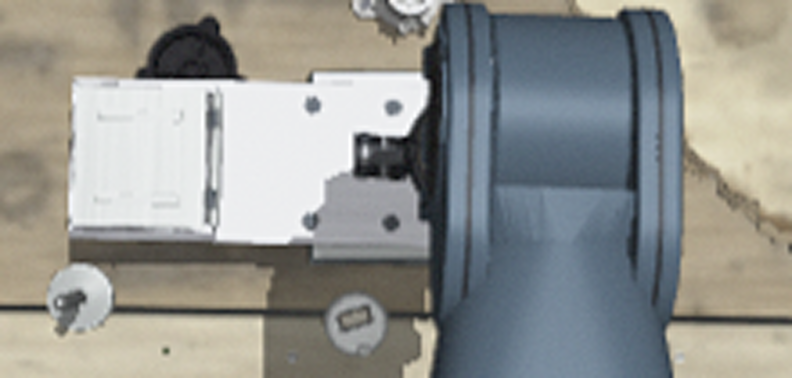

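The top crop shows the plate's outer end (col ~70) level with the pin foot (centre col ~80 at z≈0, tip ~70), and the flap shut. Metrically the end is at y≈294.6 (top) and 295.8 (side), and the pin is at 294.5 and 296.3. I'll add 1 mm for yaw, settle and hand in.

```bash
python3 -m handwheel '[{"dx":0,"dy":0.001,"dz":0,"wx":0,"wy":0,"wz":0},{"dx":0,"dy":0.001,"dz":0,"wx":0,"wy":0,"wz":0},{"dx":0,"dy":0.001,"dz":0,"wx":0,"wy":0,"wz":0},{"dx":0,"dy":0.001,"dz":0,"wx":0,"wy":0,"wz":0},{"dx":0,"dy":0.001,"dz":0,"wx":0,"wy":0,"wz":0}]'
python3 -c "
from bench import r
print(r.sign_off())"
```

```text
clock: 13.25
tool_pos: [485.1, 57.7, 95.8]
eef_rot: [-0.001, -0.0, 1.0, -0.002]
force: [-0.3, -6.6, 5.7]
grip_width: 25.3
finger_force: 61.6
the job is handed in; nothing more can be done
None
```

I handed the job in at 13.3 s with the flap shut over the casting, the plate slid out flat to within about 1–2 mm of the pin by camera measurement, and the gripper still holding the grip block; `sign_off` returned no verdict, so I don't have the judged result.

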